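# Count out four mixing balls on the pocket board

## Robot

A 6-joint arm with a two-finger parallel gripper is mounted at the origin on the work surface. World frame = base frame: x ahead of the robot, y to its left, z up, the work surface at z = 0. Lengths are in m, angles in rad, forces in N, time in s.
With the tool pointing down it reaches from about 0.425 to 0.925 m from the base axis. Payload 12.5 kg.
Tool frame: the origin (TCP) lies on the centre line of the jaws, within the pads' length; the fingertips stand bot.nose_length ahead of it and the grasp point (between the pads) lies 8 mm behind it (bot.nose_length is the distance from the TCP to the fingertips, in m); z points along the fingers, y is the direction in which the jaws open and shut (so a half turn about z gives the same grasp; the last joint's range is limited). The gripper opens to 85 mm and grips with 20 to 120 N. Pads are 22 mm wide; open, the fingers measure 114 mm over their backs; the gripper's body (76 mm by 85 mm) begins 54 mm behind the grasp point. The pads swing forward as they close: fully open they stand 13 mm farther back than shut.
Start: joints at [-1.32, 0.491, 1.559, -0, 1.092, -0.106], TCP at [0.218, -0.586, 0.242] pointing down, gripper open.
Joint ranges: [-3.1, 3.1], [-0.84, 2.19], [0.05, 2.79], [-1.13, 4.28], [0.06, 2.93], [-2.69, 2.69]. Speed limits (rad/s): [2.22, 2.22, 2.79, 3.14, 3.14, 3.14].

## Interface

Orientations are given as a rotation vector (axis times angle).
In Python, from plant import get_state, get_image, camera_model, workorder, bot gives the robot as it stands.
- The arm moves only by the tool send_rows, never from a script. Its argument "series" is a list of rows, each a list of 7 numbers: the opening, from 0 (shut) to 1 (fully open), then the shift along the tool's x, y, z in mm, then the turn, a rotation vector about the tool's x, y, z in rad. In form: [[jaw, tx, ty, tz, rx, ry, rz], ...]. A call has 1 to 20 rows; each row shifts and turns the commanded pose from where the row before left it, along the tool's axes as they then stand; what a row does not reach is not made up. A row lasts 1/10 s, in which the tool goes at most 50 mm and 8.59 degrees, less where a joint would pass 70% of its speed; a pose out of reach is approached as far as the arm can. A call with a gripper value outside its range is refused whole. The fingers move at their own pace and stop on an object; "force" is the grip in N (left out, the last holds). Time passes only in rows, so rows that do not move let the fingers close. It gives the time, the measured TCP pose, the force and the opening at its end, in the units of the state.
- get_state(): the state, without advancing time (a new reading comes with each control period).
- get_image(name): name is "side" or "top" or "wrist"; returns the picture (420x560x3 uint8, red, green, blue); there is no depth.
- camera_model(name): a dict with "camera_matrix" (3x3 intrinsics, pixels), "eye" and "rotation" of the camera in the world. Camera axes: x right, y down, z forward; pixel columns grow to the right and rows downward; lengths in m; the calibration is good to about 2 mm. A picture is of the moment at which its call begins: read the wrist's pose just before it. camera_model takes no time and is no camera call; for the wrist camera it gives the pose at the moment of the call.
- workorder.close_job(): hands the job in, once; it reports no verdict.
The state is a dict: "time": time; "joint_pos": joint angles; "qvel": joint speeds; "joint_torque": joint torques, N m; "ee_pos": TCP position; "orientation": TCP orientation; "force": force on the tool from outside, world axes, zero at the start; "torque": the same for the moment, N m; "opening": finger opening in m.
Only numpy, scipy, OpenCV 4.12 (cv2) and the standard library are available. Lean on these libraries where they do the work, as an engineer would, in place of code of your own. Each camera call takes 0.05 s, during which the arm holds its last target.

## Task

Count out four steel mixing balls for the paint bottles: lift the wooden counting board by its bar handle and tilt its pocket end down until all seven balls have run out of the channel and down to the pockets, then tip it the other way so that one ball stays in each pocket and the rest run back into the channel. Set the board down flat and wholly on its cork mat and let go, with the four pockets full and the other three balls in the channel. Spill no ball, and leave the tumbler, the jar and the wooden block where they stand.

Things in the scene. Friction and masses are not known exactly. Their poses are not given: they have to be found in the camera images.
- board: Loose wooden counting board, 154 mm (its x) by 152 mm (its y), 0.32 to 0.5 kg, on the cork mat. Origin: centre of its underside, z up. Flat deck 14 mm above the underside, walls all round, 6 (ends) and 8 mm (sides) thick, tops 30 mm (at the pocket end 36 mm) above the underside. Row of four pockets at its -x end (which is towards the robot, within 35 degrees), channel at its +x end. Balls roll very freely on it.
- channel (a point): Middle of the channel (board x 63, y 0, 16 mm above the underside: a ball's centre there). Over x 45 to 71 mm the floor slopes down at 20 degrees to the +x wall, 136 mm wide inside. Balls leave it only when the pocket end is tilted down more than 20 degrees (30 is ample) and run back when tilted a few degrees (about 10) the other way.
- grip (a point): Middle of the board's handle, the point to hold: a flat-sided wooden bar along the board's y that bridges the board above its middle, 12 mm thick (along board x), 20 mm high (60 to 80 mm above the underside), 152 mm long, on a leg at each side wall. Lies 70 mm above the board's origin; axes as the board's.
- mat: Cork mat fixed to the bench, 220 mm (its x) by 210 mm (its y), 4 mm thick; origin at the centre of its underside, on the bench.
- pocket0 (a point): Centre of a ball seated in pocket 0 (counted from the board's -y side): board x -61 mm, y -51 mm, 16 mm above the underside, that is 2 mm above the deck. Pockets are round, 19.5 mm across, 6 mm deep, 10 mm from the -x wall's inner face, with pointed teeth 8 mm deep between them; they keep their balls up to 40 degrees of slow tilt. Crowding balls may drop in only as the board is tipped back; if a pocket stays empty, do it again.
- pocket1 (a point): Centre of a ball seated in pocket 1 (counted from the board's -y side): board x -61 mm, y -17 mm, 16 mm above the underside, that is 2 mm above the deck. Pockets are round, 19.5 mm across, 6 mm deep, 10 mm from the -x wall's inner face, with pointed teeth 8 mm deep between them; they keep their balls up to 40 degrees of slow tilt. Crowding balls may drop in only as the board is tipped back; if a pocket stays empty, do it again.
- pocket2 (a point): Centre of a ball seated in pocket 2 (counted from the board's -y side): board x -61 mm, y 17 mm, 16 mm above the underside, that is 2 mm above the deck. Pockets are round, 19.5 mm across, 6 mm deep, 10 mm from the -x wall's inner face, with pointed teeth 8 mm deep between them; they keep their balls up to 40 degrees of slow tilt. Crowding balls may drop in only as the board is tipped back; if a pocket stays empty, do it again.
- pocket3 (a point): Centre of a ball seated in pocket 3 (counted from the board's -y side): board x -61 mm, y 51 mm, 16 mm above the underside, that is 2 mm above the deck. Pockets are round, 19.5 mm across, 6 mm deep, 10 mm from the -x wall's inner face, with pointed teeth 8 mm deep between them; they keep their balls up to 40 degrees of slow tilt. Crowding balls may drop in only as the board is tipped back; if a pocket stays empty, do it again.
- corner0 (a point): Bottom outer corner of the board at its -x, -y side (x 77 mm, y 76 mm from its origin).
- corner1 (a point): Bottom outer corner of the board at its -x, +y side (x 77 mm, y 76 mm from its origin).
- corner2 (a point): Bottom outer corner of the board at its +x, -y side (x 77 mm, y 76 mm from its origin).
- corner3 (a point): Bottom outer corner of the board at its +x, +y side (x 77 mm, y 76 mm from its origin).
- ball0: One of seven alike loose steel balls, 16 mm across, 17 g; origin at its centre. At the start all seven lie side by side in the board's channel, centres about 63 mm from the board's origin along its x and 16 mm above its underside.
- ball1: One of seven alike loose steel balls, 16 mm across, 17 g; origin at its centre. At the start all seven lie side by side in the board's channel, centres about 63 mm from the board's origin along its x and 16 mm above its underside.
- ball2: One of seven alike loose steel balls, 16 mm across, 17 g; origin at its centre. At the start all seven lie side by side in the board's channel, centres about 63 mm from the board's origin along its x and 16 mm above its underside.
- ball3: One of seven alike loose steel balls, 16 mm across, 17 g; origin at its centre. At the start all seven lie side by side in the board's channel, centres about 63 mm from the board's origin along its x and 16 mm above its underside.
- ball4: One of seven alike loose steel balls, 16 mm across, 17 g; origin at its centre. At the start all seven lie side by side in the board's channel, centres about 63 mm from the board's origin along its x and 16 mm above its underside.
- ball5: One of seven alike loose steel balls, 16 mm across, 17 g; origin at its centre. At the start all seven lie side by side in the board's channel, centres about 63 mm from the board's origin along its x and 16 mm above its underside.
- ball6: One of seven alike loose steel balls, 16 mm across, 17 g; origin at its centre. At the start all seven lie side by side in the board's channel, centres about 63 mm from the board's origin along its x and 16 mm above its underside.
- tumbler: Bystander: empty glass tumbler, 68 mm across, 85 mm high; origin under its centre.
- jar: Bystander: glass jar with a white lid, 56 mm across, 55 mm high; origin under its centre.
- block: Bystander: dark wooden plinth, 70 x 70 x 40 mm; origin under its centre.

How it is judged:
By the outcome, as a careful person would: the job done as asked, in the order asked, and still so for the second after the job is handed in, with the robot touching nothing.
It also fails if it takes over 48 s, if anything falls off the work surface, if the arm or the gripper's body presses on something with over 40 N, if the wrist force passes 120 N, or if a joint passes its speed limit or range.

## Working session

There is one attempt and no reset: what is moved stays moved. The work goes in short steps, Python scripts to look and compute and a tool call to move; the robot and the scene stay as the last step left them, time stands still between calls to the robot, and variables do not carry over. Pictures are saved under pics/ and viewed, and the job is handed in when it is done.

Besides the shell and the picture viewer there is one more tool, called after "Request:" by a JSON object that holds its "api" and its "payload", one argument or row to a line. send_rows: Moves the arm, as the interface text tells. Its arguments: {"type":"object","properties":{"series":{"type":"array","items":{"type":"array","items":{"type":"number"}}},"force":{"type":"number"}},"required":["series"]}

```bash
ls; mkdir -p pics; python3 - <<'E'
from plant import *
import cv2
s=get_state();print(s, bot.nose_length, [a for a in dir(bot) if a[0]!='_'])
for n in ("top","side"):
    m=camera_model(n);print(n,m)
    cv2.imwrite(f"pics/{n}0.png",get_image(n)[:,:,::-1])
E
```

```text
pics
{'time': 0.0, 'joint_pos': array([-1.31958950e+00,  4.91562169e-01,  1.55944640e+00, -1.14931206e-05,
        1.09171256e+00, -1.05581336e-01]), 'qvel': array([ 1.21143726e-03, -2.87717425e-04,  6.37561088e-04,  5.31919588e-05,
       -1.47977791e-03,  9.23711437e-04]), 'joint_torque': array([-1.24536407e-03, -6.18441010e+01, -2.61592144e+01, -2.48283759e-04,
        4.08188425e-03, -4.35650713e-05]), 'ee_pos': array([ 0.21826766, -0.585419  ,  0.24172717]), 'orientation': array([-3.09062699e+00, -5.57282253e-01,  1.44876105e-04]), 'force': array([ 0.66750517, -0.18965932, -0.02421719]), 'torque': array([0.05865836, 0.06070585, 0.04636336]), 'opening': 0.08553480651381194} 0.011 ['IKError', 'nose_length']
top {'camera_matrix': array([[479.18207604,   0.        , 273.86786724],
       [  0.        , 479.18207604, 218.73570501],
       [  0.        ,   0.        ,   1.        ]]), 'eye': array([3.78515773e-01, 1.12116727e-04, 1.11049232e+00]), 'rotation': array([-2.03143354,  2.1905641 , -0.22998927])}
side {'camera_matrix': array([[483.83970389,   0.        , 288.30578775],
       [  0.        , 483.83970389, 209.94655558],
       [  0.        ,   0.        ,   1.        ]]), 'eye': array([0.003578  , 0.59464452, 0.73478078]), 'rotation': array([-1.00004544,  2.37083817, -1.15664453])}
```

View pics/top0.png

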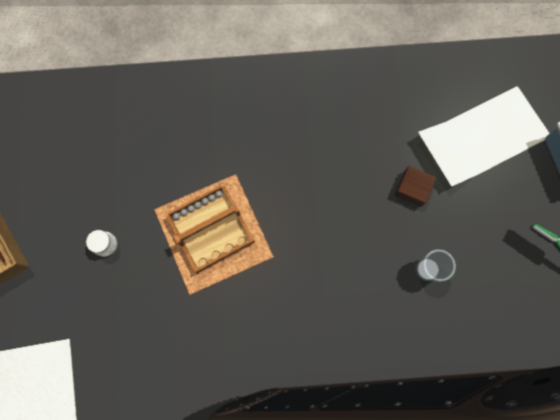

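View pics/side0.png

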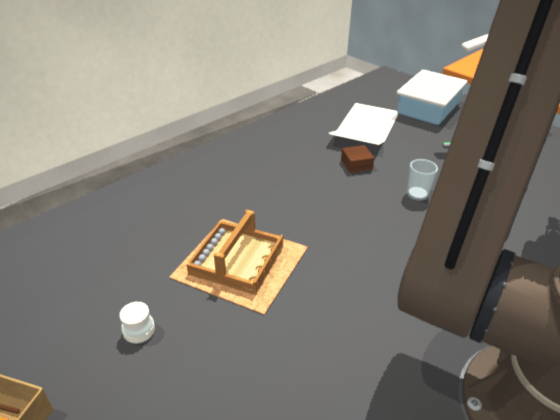

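The top view shows the board at about (210,232), on its mat. The jar is at (100,243), the block at (416,186) and the tumbler at (436,267). I'll enlarge the board area.

```bash
python3 - <<'E'
import cv2
a=cv2.imread("pics/top0.png")[165:300,140:290];cv2.imwrite("pics/top0c.png",cv2.resize(a,None,fx=4.4,fy=4.4,interpolation=cv2.INTER_CUBIC))
a=cv2.imread("pics/side0.png")[200:310,165:315];cv2.imwrite("pics/side0c.png",cv2.resize(a,None,fx=5,fy=5,interpolation=cv2.INTER_CUBIC))
E
```

```text
(no output)
```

View pics/top0c.png

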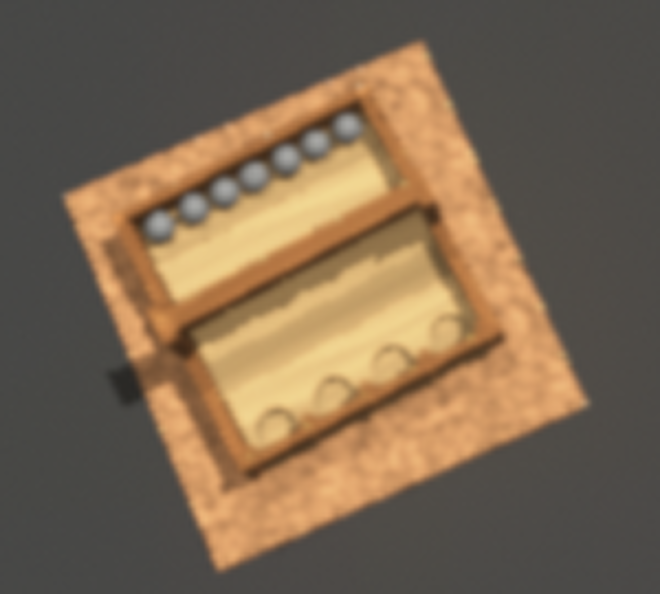

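View pics/side0c.png

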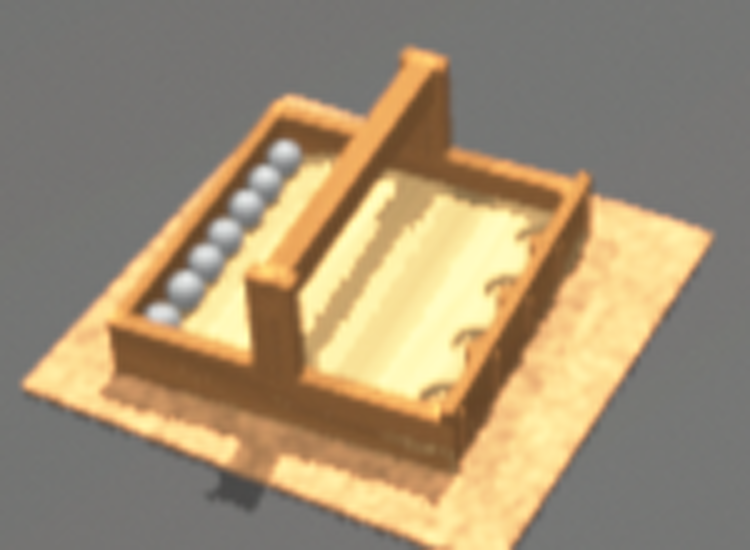

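```bash
cat > h.py <<'E'
import numpy as np, cv2
from scipy.optimize import least_squares
from scipy.spatial.transform import Rotation as R
from plant import *
def proj(m,P):
    r=R.from_rotvec(m['rotation']).as_matrix(); p=(np.asarray(P)-m['eye'])@r
    q=p@m['camera_matrix'].T; return q[:,:2]/q[:,2:]
def onplane(m,uv,z):
    uv=np.atleast_2d(uv); d=np.c_[uv,np.ones(len(uv))]@np.linalg.inv(m['camera_matrix']).T@R.from_rotvec(m['rotation']).as_matrix().T
    return m['eye']+d*((z-m['eye'][2])/d[:,2])[:,None]
def bp(pose,P):
    x,y,a=pose[:3]; return np.asarray(P)@R.from_euler('z',a).as_matrix().T+[x,y,pose[3] if len(pose)>3 else .004]
E
python3 - <<'E'
from h import *
T=camera_model('top');S=camera_model('side')
ft=lambda a:(np.array(a,float)+.5)/4.4-.5+[140,165]
fs=lambda a:(np.array(a,float)+.5)/5-.5+[165,200]
matc=onplane(T,ft([(425,40),(65,195),(220,572),(588,404)]),.004)
print('mat',matc, matc.mean(0)); d=matc[1]-matc[0];print(np.linalg.norm(d),np.linalg.norm(matc[2]-matc[1]),np.degrees(np.arctan2(d[1],d[0]))-90)
matc=onplane(S,fs([(23,385),(714,233)]),.004);print('mat side',matc)
balls=[[.063,(3-i)*.0186,.016] for i in range(7)]
bt=ft([(160,226),(194,208),(224,191),(255,175),(286,158),(316,143),(348,126)])
print(onplane(T,bt,.02))
bs=fs([(285,154),(266,181),(247,206),(225,233),(206,260),(185,290)])
print(onplane(S,bs,.02))
# top: walls top corners z30 (+x), 36(-x); order
obj=np.array([[.077,.076,.030],[.077,-.076,.030],[-.077,.076,.036],[-.077,-.076,.036],[0,.076,.08],[0,-.076,.08]])
tp=ft([(128,219),(367,95),(247,470),(503,335),(163,326),(422,195)])
os_=np.array([[.077,.076,.030],[.077,-.076,.030],[-.077,.076,.036],[-.077,-.076,.036],[0,.076,.08],[0,-.076,.08]])
sp=fs([(110,326),(283,97),(460,413),(588,178),(272,272),(425,55)])
pk=np.array([[-.061,.051-.034*i,.014] for i in range(4)])
pt=ft([(277,425),(334,392),(392,362),(449,331)])
def res(p,which='ts'):
    r=[]
    if 't' in which: r+=[proj(T,bp(p,obj))-tp, proj(T,bp(p,pk))-pt, (proj(T,bp(p,balls))-bt).mean(0,keepdims=True)]
    if 's' in which: r+=[proj(S,bp(p,os_))-sp]
    return np.concatenate(r).ravel()
for w in('t','s','ts'):
    o=least_squares(res,[.4,.1,.4],args=(w,),loss='soft_l1');print(w,o.x,np.degrees(o.x[2]));print(np.round(res(o.x,w).reshape(-1,2),1).tolist())
print('grip',bp(o.x,[[0,0,.07]]))
for n,uv,z in(('jar',(99,241),.055),('block',(418,184),.04),('tumb',(440,265),.085)): print(n,onplane(T,uv,z))
E
```

```text
mat [[ 0.73297876  0.0670143   0.004     ]
 [ 0.66055586  0.26579899  0.004     ]
 [ 0.45312237  0.19008448  0.004     ]
 [ 0.52622814 -0.0070417   0.004     ]] [0.59322128 0.12896402 0.004     ]
0.21156660823907722 0.2208197014730976 20.018117742596942
mat side [[ 0.65989964  0.26975397  0.004     ]
 [ 0.52672784 -0.00326527  0.004     ]]
[[0.63577771 0.21211796 0.02      ]
 [0.6442025  0.19379638 0.02      ]
 [0.65227203 0.17755181 0.02      ]
 [0.65978071 0.16074328 0.02      ]
 [0.66786332 0.14385607 0.02      ]
 [0.67491102 0.12749681 0.02      ]
 [0.68300516 0.10996424 0.02      ]]
[[0.68449324 0.11171854 0.02      ]
 [0.67593482 0.12926524 0.02      ]
 [0.66863517 0.1455447  0.02      ]
 [0.66138913 0.16314694 0.02      ]
 [0.6534494  0.17937306 0.02      ]
 [0.64483111 0.19688652 0.02      ]]
t [0.60128454 0.13398921 0.42754901] 24.496753606928255
[[-4.0, -0.7], [0.2, -3.1], [-1.3, 0.6], [0.5, -1.1], [-1.5, 0.2], [1.5, -2.8], [0.1, 0.4], [0.3, 0.8], [0.2, 0.5], [0.3, 0.6], [0.3, 0.4]]
s [0.60079064 0.13688697 0.44012231] 25.217151056357594
[[-0.2, -0.6], [-1.4, 0.7], [-0.3, 0.0], [1.4, -1.2], [-0.1, 1.9], [0.9, -0.5]]
ts [0.60140046 0.13479311 0.43067877] 24.676075629634383
[[-4.4, -0.6], [-0.3, -3.2], [-1.5, 0.6], [0.1, -1.3], [-1.8, 0.3], [1.0, -2.9], [-0.2, 0.4], [0.0, 0.8], [-0.0, 0.5], [0.0, 0.4], [-0.1, 0.4], [0.3, -1.6], [-0.4, 0.1], [-0.2, -0.5], [2.1, -1.5], [0.2, 1.1], [1.7, -0.9]]
grip [[0.60140046 0.13479311 0.074     ]]
jar [[0.58327958 0.37860004 0.055     ]]
block [[ 0.66461764 -0.35420452  0.04      ]]
tumb [[ 0.47008419 -0.36141591  0.085     ]]
```

```bash
cat >> h.py <<'E'
def pose(p,r):
    M=np.eye(4);M[:3,:3]=R.from_rotvec(r).as_matrix();M[:3,3]=p;return M
def now():
    s=get_state();return pose(s['ee_pos'],s['orientation'])
def tgt(xyz,yaw,tilt=0):  # tool x = board y, tool y = board x, z down; tilt>0 pocket end down
    B=R.from_euler('z',yaw).as_matrix()
    M=np.eye(4);M[:3,:3]=(R.from_matrix(np.c_[B[:,1],B[:,0],-B[:,2]])*R.from_rotvec([-tilt,0,0])).as_matrix();M[:3,3]=xyz;return M
def step(A,B,n):
    D=np.linalg.inv(A)@B; rv=R.from_matrix(D[:3,:3]).as_rotvec()/n
    r=R.from_rotvec(rv).as_matrix();S=np.eye(3)*0;P=np.eye(3)
    for i in range(n): S=S+P;P=P@r
    return np.round(np.linalg.solve(S,D[:3,3])*1e3,2),np.round(rv,4)
E
python3 - <<'E'
from h import *
print(step(now(),tgt([.601,.134,.2],np.radians(24.7)),30))
A=now();print(A[:3,:3])
E
```

```text
(array([30.41,  2.13,  1.4 ]), array([-0.    , -0.    , -0.0548]))
[[ 9.37017219e-01  3.49283073e-01 -2.58334959e-04]
 [ 3.49283153e-01 -9.37016699e-01  9.92116060e-04]
 [ 1.04465175e-04 -1.01986188e-03 -9.99999474e-01]]
```

Request:
{"api": "send_rows", "payload": {
  "series": [
    [1, 30.4, 2.1, 1.4, 0, 0, -0.0548],
    [1, 30.4, 2.1, 1.4, 0, 0, -0.0548],
    [1, 30.4, 2.1, 1.4, 0, 0, -0.0548],
    [1, 30.4, 2.1, 1.4, 0, 0, -0.0548],
    [1, 30.4, 2.1, 1.4, 0, 0, -0.0548],
    [1, 30.4, 2.1, 1.4, 0, 0, -0.0548],
    [1, 30.4, 2.1, 1.4, 0, 0, -0.0548],
    [1, 30.4, 2.1, 1.4, 0, 0, -0.0548],
    [1, 30.4, 2.1, 1.4, 0, 0, -0.0548],
    [1, 30.4, 2.1, 1.4, 0, 0, -0.0548],
    [1, 30.4, 2.1, 1.4, 0, 0, -0.0548],
    [1, 30.4, 2.1, 1.4, 0, 0, -0.0548],
    [1, 30.4, 2.1, 1.4, 0, 0, -0.0548],
    [1, 30.4, 2.1, 1.4, 0, 0, -0.0548],
    [1, 30.4, 2.1, 1.4, 0, 0, -0.0548]
  ],
  "force": 80
}}

```text
time: 1.6
ee_pos: [0.5668, -0.3081, 0.2208]
orientation: [-2.609, -1.749, 0.0]
force: [0.1, -0.1, -0.6]
opening: 0.0851
```

Request:
{"api": "send_rows", "payload": {
  "series": [
    [1, 30.4, 2.1, 1.4, 0, 0, -0.0548],
    [1, 30.4, 2.1, 1.4, 0, 0, -0.0548],
    [1, 30.4, 2.1, 1.4, 0, 0, -0.0548],
    [1, 30.4, 2.1, 1.4, 0, 0, -0.0548],
    [1, 30.4, 2.1, 1.4, 0, 0, -0.0548],
    [1, 30.4, 2.1, 1.4, 0, 0, -0.0548],
    [1, 30.4, 2.1, 1.4, 0, 0, -0.0548],
    [1, 30.4, 2.1, 1.4, 0, 0, -0.0548],
    [1, 30.4, 2.1, 1.4, 0, 0, -0.0548],
    [1, 30.4, 2.1, 1.4, 0, 0, -0.0548],
    [1, 30.4, 2.1, 1.4, 0, 0, -0.0548],
    [1, 30.4, 2.1, 1.4, 0, 0, -0.0548],
    [1, 30.4, 2.1, 1.4, 0, 0, -0.0548],
    [1, 30.4, 2.1, 1.4, 0, 0, -0.0548],
    [1, 30.4, 2.1, 1.4, 0, 0, -0.0548],
    [1, 0, 0, 0, 0, 0, 0],
    [1, 0, 0, 0, 0, 0, 0]
  ]
}}

```text
time: 3.3
ee_pos: [0.6004, 0.1342, 0.2001]
orientation: [-1.695, -2.645, 0.001]
force: [-0.6, -0.8, 0.2]
opening: 0.0853
```

```bash
python3 - <<'E'
from h import *
s=get_state();print(s['time'],s['ee_pos'],s['joint_pos'],s['opening']);print(np.round(now(),3))
print(camera_model('wrist'))
m=camera_model('wrist');im=get_image('wrist');cv2.imwrite('pics/w1.png',im[:,:,::-1])
p=[.6012,.1345,np.radians(24.7)]
print(np.round(proj(m,bp(p,[[.006,.076,.08],[.006,-.076,.08],[-.006,.076,.08],[-.006,-.076,.08],[.063,0,.016],[-.061,0.017,.014]])),1))
E
```

```text
3.3 [0.60044083 0.13424586 0.20007338] [ 1.12731570e-01  5.20531646e-01  1.63094727e+00 -2.52789166e-04
  9.90509288e-01 -3.17854715e-01] 0.08534358104964822
[[-0.418  0.909 -0.     0.6  ]
 [ 0.909  0.418 -0.     0.134]
 [-0.    -0.    -1.     0.2  ]
 [ 0.     0.     0.     1.   ]]
{'camera_matrix': array([[317.07231722,   0.        , 281.9742042 ],
       [  0.        , 317.07231722, 206.2460974 ],
       [  0.        ,   0.        ,   1.        ]]), 'eye': array([0.56782184, 0.20343575, 0.33147594]), 'rotation': array([2.77509129, 0.60637797, 0.09213502])}
[[292.4 106.7]
 [290.9 285.9]
 [276.3 106.7]
 [277.4 285.9]
 [346.3 185.4]
 [222.9 168.5]]
```

View pics/w1.png

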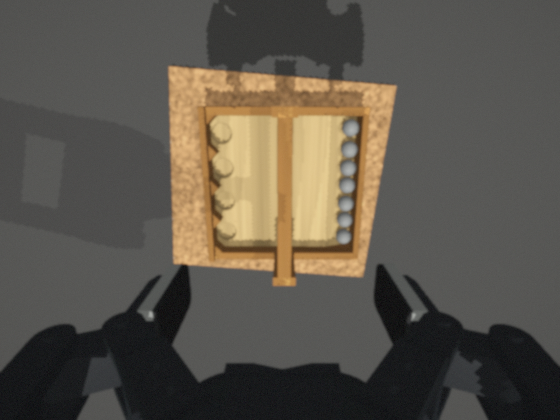

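The wrist view matches the fitted pose: handle ends at (285,110) and (285,283), middle ball at (346,184), all within 2–3 px of prediction. Descending to grip.

Request:
{"api": "send_rows", "payload": {
  "series": [
    [1, 0, 0.8, 10, 0, 0, 0],
    [1, 0, 0, 20, 0, 0, 0],
    [1, 0, 0, 20, 0, 0, 0],
    [1, 0, 0, 20, 0, 0, 0],
    [1, 0, 0, 20, 0, 0, 0],
    [1, 0, 0, 16, 0, 0, 0],
    [1, 0, 0, 12, 0, 0, 0],
    [1, 0, 0, 10, 0, 0, 0],
    [1, 0, 0, 6, 0, 0, 0],
    [1, 0, 0, 0, 0, 0, 0],
    [0.5, 0, 0, 0, 0, 0, 0],
    [0.3, 0, 0, 0, 0, 0, 0],
    [0.15, 0, 0, 0, 0, 0, 0],
    [0, 0, 0, 0, 0, 0, 0],
    [0, 0, 0, 0, 0, 0, 0],
    [0, 0, 0, 0, 0, 0, 0],
    [0, 0, 0, 0, 0, 0, 0],
    [0, 0, 0, 0, 0, 0, 0]
  ],
  "force": 80
}}

```text
time: 5.15
ee_pos: [0.6016, 0.1343, 0.0667]
orientation: [1.696, 2.644, 0.001]
force: [-0.9, 0.3, 5.5]
opening: 0.0107
```

```bash
python3 - <<'E'
from h import *
s=get_state();print(s)
m=camera_model('wrist');im=get_image('wrist');cv2.imwrite('pics/w2.png',im[:,:,::-1])
E
```

```text
{'time': 5.15, 'joint_pos': array([ 1.12466114e-01,  6.91857178e-01,  1.73067330e+00, -8.45366428e-05,
        7.18146015e-01, -3.17493831e-01]), 'qvel': array([-0.00177811,  0.00081026,  0.00015976, -0.00147388,  0.00033197,
       -0.00084935]), 'joint_torque': array([-2.22910205e-01, -6.28661299e+01, -1.68877906e+01, -5.60277281e-02,
       -8.27368721e-02, -6.91309382e-03]), 'ee_pos': array([0.60160505, 0.13425221, 0.06673754]), 'orientation': array([1.69592310e+00, 2.64362684e+00, 8.40105858e-04]), 'force': array([-0.87954611,  0.27015047,  5.50631222]), 'torque': array([0.05125321, 0.09154977, 0.00721791]), 'opening': 0.010706078825004637}
```

View pics/w2.png

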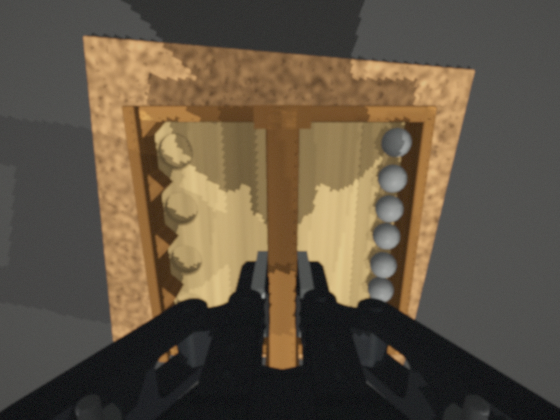

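Gripped (opening 10.7 mm, bar centred between the pads, all seven balls in the channel). Lifting.

Request:
{"api": "send_rows", "payload": {
  "series": [
    [0, 0, 0, -3, 0, 0, 0],
    [0, 0, 0, -6, 0, 0, 0],
    [0, 0, 0, -10, 0, 0, 0],
    [0, 0, 0, -14, 0, 0, 0],
    [0, 0, 0, -18, 0, 0, 0],
    [0, 0, 0, -20, 0, 0, 0],
    [0, 0, 0, -20, 0, 0, 0],
    [0, 0, 0, -20, 0, 0, 0],
    [0, 0, 0, -20, 0, 0, 0],
    [0, 0, 0, -20, 0, 0, 0],
    [0, 0, 0, -14, 0, 0, 0],
    [0, 0, 0, -10, 0, 0, 0],
    [0, 0, 0, -5, 0, 0, 0],
    [0, 0, 0, 0, 0, 0, 0]
  ]
}}

```text
time: 6.6
ee_pos: [0.6013, 0.1342, 0.2469]
orientation: [1.696, 2.644, 0.001]
force: [-0.3, -0.5, -5.3]
opening: 0.0104
```

```bash
python3 - <<'E'
from h import *
s=get_state();print(s['force'],s['torque'],s['joint_pos'],s['ee_pos'])
im=get_image('wrist');cv2.imwrite('pics/w3.png',im[:,:,::-1])
# fit kinematics in plane: j4=0 tool-down data
D=[([.491562,1.559446],np.hypot(.218268,.585419),.241727),([.520532,1.630947],np.hypot(.600441,.134246),.200073),([.691857,1.730673],np.hypot(.601605,.134252),.066738),(s['joint_pos'][1:3],np.hypot(*s['ee_pos'][:2]),s['ee_pos'][2])]
y=None
E
```

```text
[-0.29287062 -0.52746402 -5.34821988] [-0.03459806  0.01885123 -0.01143882] [ 1.12420991e-01  4.73514594e-01  1.57673426e+00 -9.49179825e-05
  1.09050588e+00 -3.17522235e-01] [0.60131484 0.1341846  0.24690311]
```

View pics/w3.png

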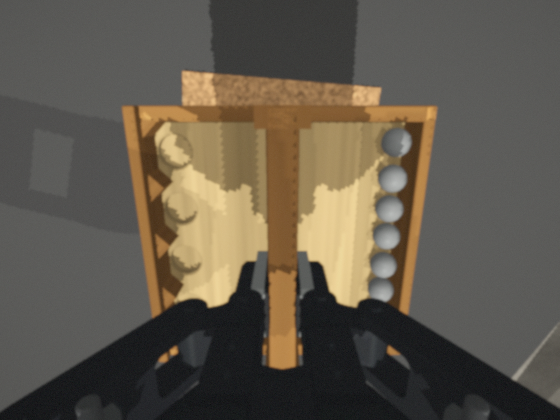

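Request:
{"api": "send_rows", "payload": {
  "series": [
    [0, 0, 0, 0, -0.02, 0, 0],
    [0, 0, 0, 0, -0.03, 0, 0],
    [0, 0, 0, 0, -0.035, 0, 0],
    [0, 0, 0, 0, -0.035, 0, 0],
    [0, 0, 0, 0, -0.035, 0, 0],
    [0, 0, 0, 0, -0.035, 0, 0],
    [0, 0, 0, 0, -0.035, 0, 0],
    [0, 0, 0, 0, -0.035, 0, 0],
    [0, 0, 0, 0, -0.03, 0, 0],
    [0, 0, 0, 0, -0.025, 0, 0],
    [0, 0, 0, 0, -0.025, 0, 0],
    [0, 0, 0, 0, -0.025, 0, 0],
    [0, 0, 0, 0, -0.025, 0, 0],
    [0, 0, 0, 0, -0.025, 0, 0],
    [0, 0, 0, 0, -0.025, 0, 0],
    [0, 0, 0, 0, -0.02, 0, 0],
    [0, 0, 0, 0, -0.01, 0, 0],
    [0, 0, 0, 0, 0, 0, 0],
    [0, 0, 0, 0, 0, 0, 0],
    [0, 0, 0, 0, 0, 0, 0]
  ]
}}

```text
time: 8.65
ee_pos: [0.6014, 0.1342, 0.2463]
orientation: [1.529, 2.384, 0.57]
force: [0.1, 0.4, -3.9]
opening: 0.0107
```

```bash
python3 - <<'E'
from h import *
s=get_state();print(s['force'],s['torque'],s['joint_pos'],s['ee_pos']);print(np.degrees(np.arccos(-now()[2,2])))
im=get_image('wrist');cv2.imwrite('pics/w4.png',im[:,:,::-1])
E
```

```text
[ 0.1086123   0.37276683 -3.8639145 ] [-0.24742005  0.53564894  0.01331016] [ 0.04428434  0.35383469  1.86732372  0.3575168   0.50790368 -0.66300603] [0.60143069 0.13421885 0.2462593 ]
26.920639746367314
```

View pics/w4.png

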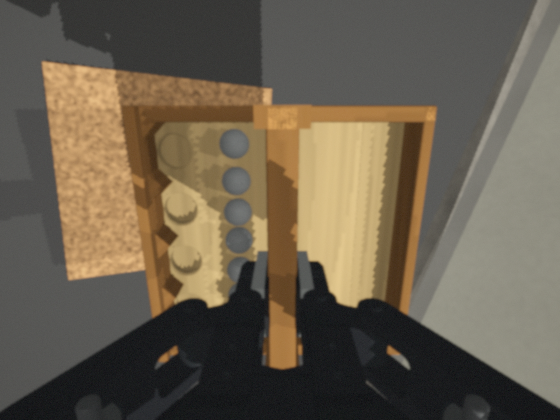

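The balls have left the channel and are rolling down at column 235. I'll let them settle.

Request:
{"api": "send_rows", "payload": {
  "series": [
    [0, 0, 0, 0, 0, 0, 0],
    [0, 0, 0, 0, 0, 0, 0],
    [0, 0, 0, 0, 0, 0, 0],
    [0, 0, 0, 0, 0, 0, 0],
    [0, 0, 0, 0, 0, 0, 0],
    [0, 0, 0, 0, 0, 0, 0],
    [0, 0, 0, 0, 0, 0, 0],
    [0, 0, 0, 0, 0, 0, 0],
    [0, 0, 0, 0, 0, 0, 0],
    [0, 0, 0, 0, 0, 0, 0],
    [0, 0, 0, 0, 0, 0, 0],
    [0, 0, 0, 0, 0, 0, 0]
  ]
}}

```text
time: 9.9
ee_pos: [0.6013, 0.1342, 0.2463]
orientation: [1.529, 2.384, 0.571]
force: [0.4, -0.9, -5.1]
opening: 0.0108
```

```bash
python3 - <<'E'
from h import *
for n in('wrist','side','top'):
    cv2.imwrite(f'pics/{n}5.png',get_image(n)[:,:,::-1])
a=cv2.imread('pics/side5.png');b=cv2.imread('pics/top5.png');cv2.imwrite('pics/st5.png',cv2.resize(np.hstack([a[100:300,150:350],b[110:310,110:310]]),None,fx=2,fy=2))
E
```

```text
(no output)
```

View pics/wrist5.png

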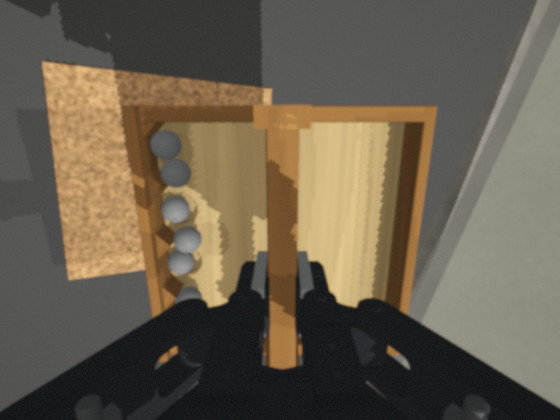

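View pics/st5.png

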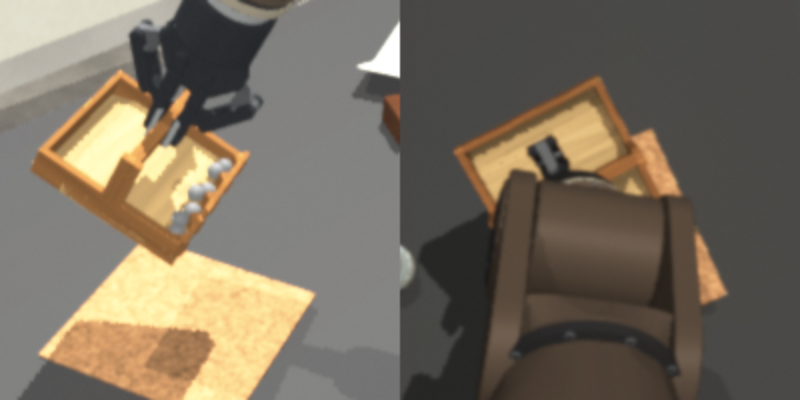

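All balls are at the pocket end (wrist columns 165–190, spread over the row). Now tipping back slowly.

Request:
{"api": "send_rows", "payload": {
  "series": [
    [0, 0, 0, 0, 0.015, 0, 0],
    [0, 0, 0, 0, 0.03, 0, 0],
    [0, 0, 0, 0, 0.03, 0, 0],
    [0, 0, 0, 0, 0.03, 0, 0],
    [0, 0, 0, 0, 0.03, 0, 0],
    [0, 0, 0, 0, 0.03, 0, 0],
    [0, 0, 0, 0, 0.03, 0, 0],
    [0, 0, 0, 0, 0.03, 0, 0],
    [0, 0, 0, 0, 0.03, 0, 0],
    [0, 0, 0, 0, 0.03, 0, 0],
    [0, 0, 0, 0, 0.03, 0, 0],
    [0, 0, 0, 0, 0.03, 0, 0],
    [0, 0, 0, 0, 0.025, 0, 0],
    [0, 0, 0, 0, 0.02, 0, 0],
    [0, 0, 0, 0, 0.015, 0, 0],
    [0, 0, 0, 0, 0.015, 0, 0],
    [0, 0, 0, 0, 0.015, 0, 0],
    [0, 0, 0, 0, 0.015, 0, 0],
    [0, 0, 0, 0, 0.015, 0, 0],
    [0, 0, 0, 0, 0.015, 0, 0]
  ]
}}

```text
time: 12.05
ee_pos: [0.6013, 0.1342, 0.2463]
orientation: [-1.693, -2.639, 0.015]
force: [0.1, 0.6, -4.8]
opening: 0.0109
```

Request:
{"api": "send_rows", "payload": {
  "series": [
    [0, 0, 0, 0, 0.015, 0, 0],
    [0, 0, 0, 0, 0.015, 0, 0],
    [0, 0, 0, 0, 0.015, 0, 0],
    [0, 0, 0, 0, 0.015, 0, 0],
    [0, 0, 0, 0, 0.015, 0, 0],
    [0, 0, 0, 0, 0.015, 0, 0],
    [0, 0, 0, 0, 0.015, 0, 0],
    [0, 0, 0, 0, 0.015, 0, 0],
    [0, 0, 0, 0, 0.015, 0, 0],
    [0, 0, 0, 0, 0.01, 0, 0],
    [0, 0, 0, 0, 0.01, 0, 0],
    [0, 0, 0, 0, 0, 0, 0],
    [0, 0, 0, 0, 0, 0, 0],
    [0, 0, 0, 0, 0, 0, 0],
    [0, 0, 0, 0, 0, 0, 0],
    [0, 0, 0, 0, 0, 0, 0],
    [0, 0, 0, 0, 0, 0, 0],
    [0, 0, 0, 0, 0, 0, 0],
    [0, 0, 0, 0, 0, 0, 0]
  ]
}}

```text
time: 13.95
ee_pos: [0.6013, 0.1342, 0.2463]
orientation: [-1.644, -2.563, 0.212]
force: [0.2, -0.6, -4.4]
opening: 0.0106
```

```bash
python3 - <<'E'
from h import *
s=get_state();print(s['time'],np.degrees(np.arccos(-now()[2,2])),s['joint_pos'])
for n in('wrist','side'):
    cv2.imwrite(f'pics/{n}6.png',get_image(n)[:,:,::-1])
a=cv2.imread('pics/side6.png');cv2.imwrite('pics/s6.png',cv2.resize(a[90:290,150:350],None,fx=3,fy=3))
E
```

```text
13.95 9.451838340288614 [ 0.13166162  0.53435319  1.47780012 -0.05038597  1.2875549  -0.2804043 ]
```

View pics/wrist6.png

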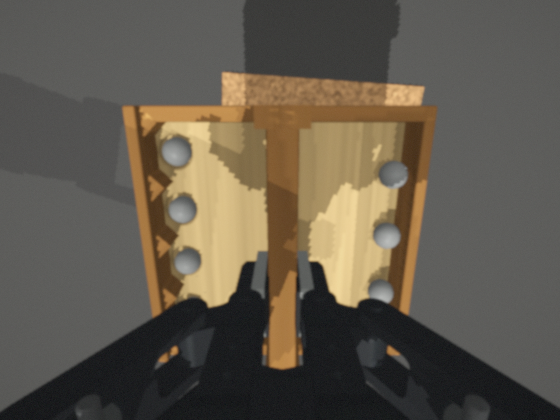

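View pics/s6.png

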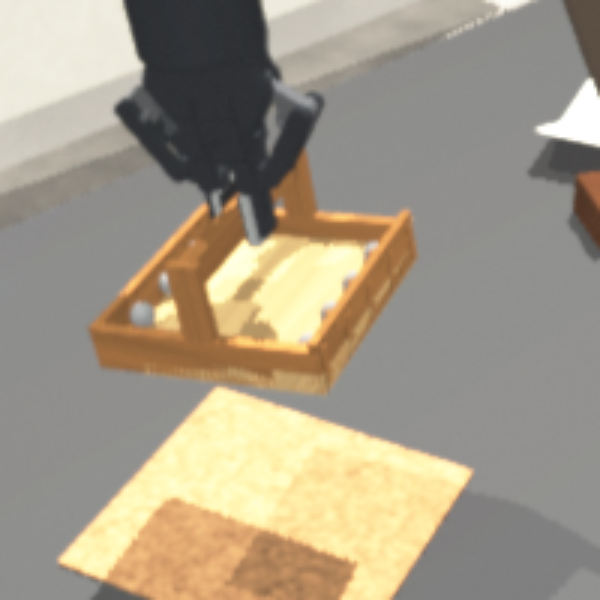

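All four pockets are full (wrist (177,152), (182,209), (188,262), and the fourth in the side view) and three balls are in the channel. Next I'll level, then lower, stopping a little above the mat.

Request:
{"api": "send_rows", "payload": {
  "series": [
    [0, 0, 0, 0, -0.01, 0, 0],
    [0, 0, 0, 0, -0.015, 0, 0],
    [0, 0, 0, 0, -0.02, 0, 0],
    [0, 0, 0, 0, -0.02, 0, 0],
    [0, 0, 0, 0, -0.02, 0, 0],
    [0, 0, 0, 0, -0.02, 0, 0],
    [0, 0, 0, 0, -0.02, 0, 0],
    [0, 0, 0, 0, -0.02, 0, 0],
    [0, 0, 0, 0, -0.015, 0, 0],
    [0, 0, 0, 0, -0.005, 0, 0],
    [0, 0, 0, 0, 0, 0, 0]
  ]
}}

```text
time: 15.15
ee_pos: [0.6013, 0.1341, 0.2464]
orientation: [1.696, 2.644, 0.0]
force: [0.4, 0.7, -4.9]
opening: 0.0105
```

Request:
{"api": "send_rows", "payload": {
  "series": [
    [0, 0, -1, 4, 0, 0, 0],
    [0, 0, -1, 8, 0, 0, 0],
    [0, 0, -1, 12, 0, 0, 0],
    [0, 0, -1, 14, 0, 0, 0],
    [0, 0, -1, 15, 0, 0, 0],
    [0, 0, 0, 15, 0, 0, 0],
    [0, 0, 0, 15, 0, 0, 0],
    [0, 0, 0, 15, 0, 0, 0],
    [0, 0, 0, 15, 0, 0, 0],
    [0, 0, 0, 15, 0, 0, 0],
    [0, 0, 0, 14, 0, 0, 0],
    [0, 0, 0, 12, 0, 0, 0],
    [0, 0, 0, 9, 0, 0, 0],
    [0, 0, 0, 5, 0, 0, 0],
    [0, 0, 0, 3, 0, 0, 0],
    [0, 0, 0, 0, 0, 0, 0]
  ]
}}

```text
time: 16.75
ee_pos: [0.5968, 0.1321, 0.0752]
orientation: [1.696, 2.644, -0.0]
force: [1.5, -0.1, -4.3]
opening: 0.0108
```

```bash
python3 - <<'E'
from h import *
s=get_state();print(s['time'],s['ee_pos'],s['force']);print(np.round(now(),4))
for n in('wrist','side'):
    cv2.imwrite(f'pics/{n}7.png',get_image(n)[:,:,::-1])
a=cv2.imread('pics/side7.png');cv2.imwrite('pics/s7.png',cv2.resize(a[160:330,150:350],None,fx=3,fy=3))
E
```

```text
16.75 [0.59681545 0.13208729 0.07521488] [ 1.45044765 -0.05249653 -4.27480264]
[[-4.169e-01  9.090e-01  1.000e-04  5.968e-01]
 [ 9.090e-01  4.169e-01 -1.000e-04  1.321e-01]
 [-1.000e-04  0.000e+00 -1.000e+00  7.520e-02]
 [ 0.000e+00  0.000e+00  0.000e+00  1.000e+00]]
```

View pics/wrist7.png

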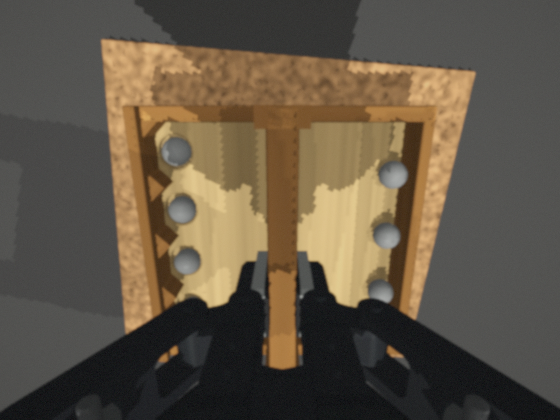

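View pics/s7.png

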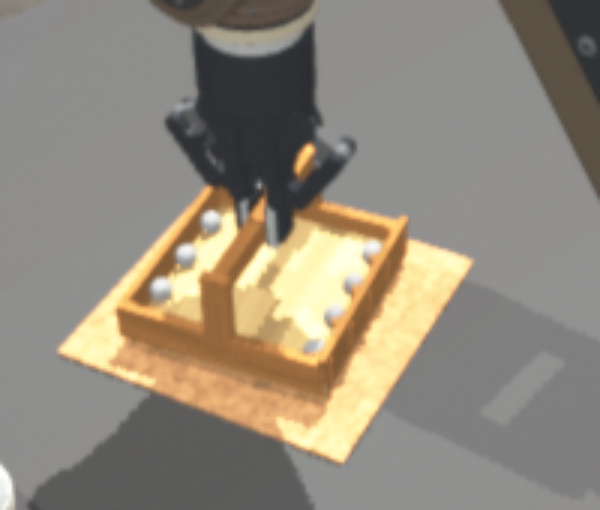

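Four pocketed and three in the channel, board level over the mat. Lowering the last 8.5 mm.

Request:
{"api": "send_rows", "payload": {
  "series": [
    [0, 0, 0, 2, 0, 0, 0],
    [0, 0, 0, 2, 0, 0, 0],
    [0, 0, 0, 2, 0, 0, 0],
    [0, 0, 0, 1, 0, 0, 0],
    [0, 0, 0, 0.7, 0, 0, 0],
    [0, 0, 0, 0.6, 0, 0, 0],
    [0, 0, 0, 0, 0, 0, 0],
    [0, 0, 0, 0, 0, 0, 0]
  ]
}}

```text
time: 17.65
ee_pos: [0.5968, 0.1321, 0.067]
orientation: [1.696, 2.644, -0.0]
force: [0.2, 0.2, -5.1]
opening: 0.0107
```

Request:
{"api": "send_rows", "payload": {
  "series": [
    [0, 0, 0, 0.4, 0, 0, 0],
    [0, 0, 0, 0.3, 0, 0, 0],
    [0, 0, 0, 0, 0, 0, 0],
    [0, 0, 0, 0, 0, 0, 0]
  ]
}}

```text
time: 18.05
ee_pos: [0.5969, 0.1321, 0.0668]
orientation: [1.696, 2.644, 0.0]
force: [-2.5, -0.3, 5.3]
opening: 0.0107
```

Contact: the force went from −5 to +5 N. Releasing gently.

Request:
{"api": "send_rows", "payload": {
  "series": [
    [0.16, 0, 0, 0, 0, 0, 0],
    [0.2, 0, 0, 0, 0, 0, 0],
    [0.25, 0, 0, 0, 0, 0, 0],
    [0.35, 0, 0, 0, 0, 0, 0],
    [0.5, 0, 0, 0, 0, 0, 0],
    [0.7, 0, 0, 0, 0, 0, 0],
    [0.8, 0, 0, 0, 0, 0, 0],
    [0.8, 0, 0, 0, 0, 0, 0],
    [0.8, 0, 0, -5, 0, 0, 0],
    [0.8, 0, 0, -10, 0, 0, 0],
    [0.8, 0, 0, -20, 0, 0, 0],
    [0.8, 0, 0, -25, 0, 0, 0],
    [0.8, 0, 0, -25, 0, 0, 0],
    [0.8, 0, 0, -25, 0, 0, 0],
    [0.8, 0, 0, -20, 0, 0, 0],
    [0.8, 0, 0, -10, 0, 0, 0],
    [0.8, 0, 0, 0, 0, 0, 0]
  ]
}}

```text
time: 19.75
ee_pos: [0.5971, 0.1321, 0.2079]
orientation: [1.695, 2.642, 0.003]
force: [0.2, 0.3, -0.7]
opening: 0.0683
```

```bash
python3 - <<'E'
from h import *
s=get_state();print(s['time'],s['ee_pos'],s['force'],s['opening'])
for n in('wrist','side','top'):
    cv2.imwrite(f'pics/{n}8.png',get_image(n)[:,:,::-1])
a=cv2.imread('pics/side8.png')
cv2.imwrite('pics/s8.png',cv2.resize(a[190:320,160:320],None,fx=4,fy=4))
a=cv2.imread('pics/top0.png').astype(int);b=cv2.imread('pics/top8.png').astype(int)
for n,(u,v) in dict(jar=(100,243),block=(416,186),tumbler=(436,267)).items():
    print(n,np.abs(a-b)[v-25:v+25,u-25:u+25].max())
E
```

```text
19.75 [0.59712135 0.13214091 0.20793025] [ 0.24735809  0.33497706 -0.69166958] 0.06834731406560961
jar 35
block 3
tumbler 3
```

View pics/wrist8.png

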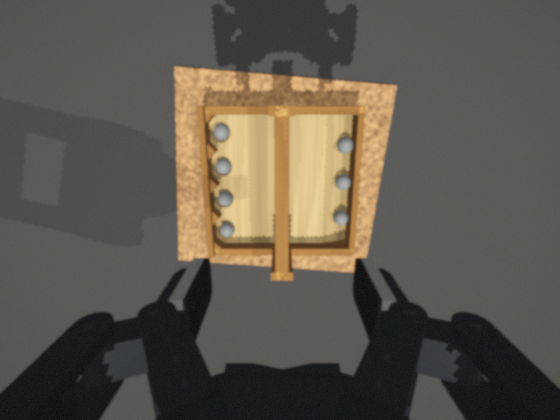

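View pics/s8.png

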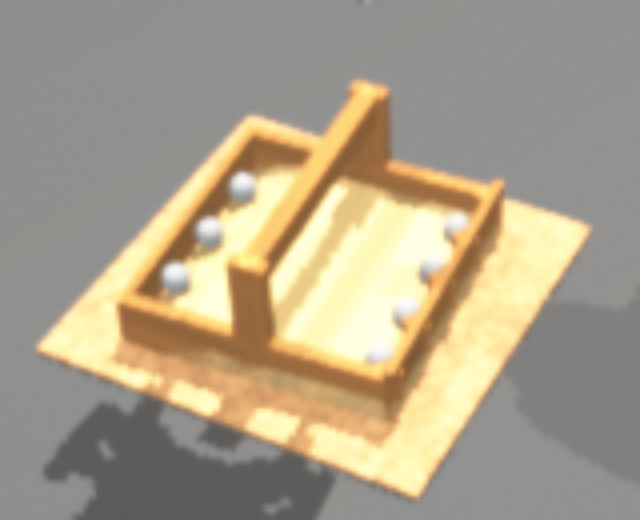

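The board sits flat inside the mat, with the pockets full and three balls in the channel. The block and tumbler views are unchanged. I'll check the jar's pixel difference in the side view, then hand in.

```bash
python3 - <<'E'
from h import *
a=cv2.imread('pics/top0.png').astype(int);b=cv2.imread('pics/top8.png').astype(int)
d=np.abs(a-b).max(2)[218:268,75:125]; ys,xs=np.where(d>10);print(len(ys),xs.min()+75,xs.max()+75,ys.min()+218,ys.max()+218)
a=cv2.imread('pics/side0.png').astype(int);b=cv2.imread('pics/side8.png').astype(int)
print(np.abs(a-b).max(2)[300:345,118:158].max())
workorder.close_job()
E
```

```text
520 91 124 218 267
42
the job is handed in; nothing more can be done
```

```bash
python3 - <<'E'
import cv2,numpy as np
c=lambda f,y,x:cv2.resize(cv2.imread(f)[y-30:y+30,x-30:x+30],None,fx=6,fy=6)
cv2.imwrite('pics/jar.png',np.vstack([np.hstack([c('pics/top0.png',243,100),c('pics/top8.png',243,100)])]))
t=[cv2.imread(f)[229:253,84:114,:].min(2)>150 for f in('pics/top0.png','pics/top8.png')]
print([np.argwhere(m).mean(0) for m in t])
E
```

```text
[array([11.47826087, 15.00434783]), array([11.4838013 , 15.03023758])]
```

View pics/jar.png

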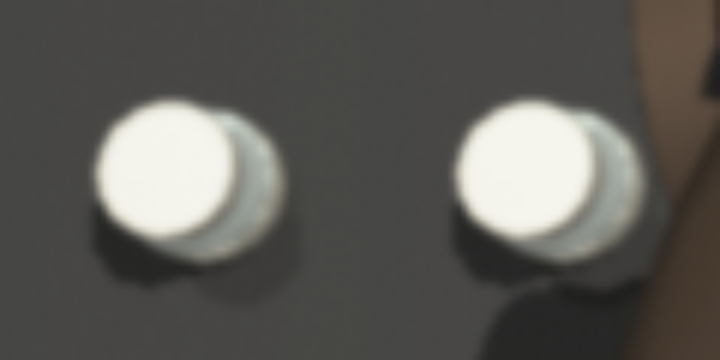

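The job is done and handed in at about 20 s of the 48 s. I gripped the board by its bar and lifted it. I tilted the pocket end down about 27° until all seven balls had run to the pockets, then tipped it about 9.5° the other way. I levelled the board, lowered it onto the mat and let go.

- **Balls:** The last side and wrist pictures show one ball in each of the four pockets and three in the channel, with none spilled.
- **Board:** It sits flat and wholly on the mat, about 4 mm from the mat's centre. The gripper is clear above it, and the contact force on setting down was about 5 N.
- **Block and tumbler:** Their top-view pictures are unchanged.
- **Jar:** My pixel check flagged a difference here, and I handed in before resolving it. The pictures already taken show it was the arm and its shadow entering the frame. The lid's position agrees to within 0.03 px.

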